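Set the thumbwheel kitchen timer to its tab and start it

ROBOT

A 6-joint arm with a two-finger parallel gripper is mounted at the origin on the work surface. World frame = base frame: x ahead of the robot, y to its left, z up, the work surface at z = 0. Lengths are in mm, angles in rad, forces in N, time in s.
With the tool pointing down it reaches from about 325 to 1000 mm from the base axis. Payload 5.1 kg.
Tool frame: the origin (TCP) lies on the front face of the gripper's body, between the roots of the fingers; the fingertips stand 73 mm ahead of it and the grasp point (between the pads) lies 54 mm ahead of it (ctrl.grip_depth is the distance from the TCP to the grasp point, in mm); z points along the fingers, y is the line along which they close (so a half turn about z gives the same grasp; the last joint's range is limited). The gripper opens to 85 mm and grips with 20 to 120 N. Pads are 22 mm wide; open, the fingers measure 114 mm over their backs; the gripper's body (76 mm by 85 mm) begins 54 mm behind the grasp point. The pads swing forward as they close: fully open they stand 13 mm farther back than shut.
Start: joints at [-1.403, 0.124, 1.65, -0, 1.367, -0.083], TCP at [161.284, -629.661, 303.922] pointing down, gripper open.
Joint ranges: [-2.61, 2.61], [-1.02, 2.33], [0.03, 2.71], [-1.35, 4.49], [0.32, 2.68], [-2.91, 2.91]. Speed limits (rad/s): [2.57, 2.57, 3.14, 3.14, 3.14, 3.14].

INTERFACE

Orientations are given as a unit quaternion [w, x, y, z].
In Python, from workcell import ctrl gives the robot as it stands. The module is installed in compiled form; this text tells all that it offers.
- The arm moves only by the shell command python3 -m jog FILE [FORCE], which reads ROWS from the file FILE. ROWS is a JSON object with one list for each field, all of the same length, 1 to 10, a row being the entries at one place: jaw (the finger opening in mm), x, y, z (the shift in a scale on which 1.0 is 0.4 m), rx, ry, rz (a rotation vector in normalised numbers (1 is pi rad)); each row is the pose to reach, as a shift and turn from the pose commanded when the command began, along the tool's axes at that moment; what a row does not reach only later rows make up. A row lasts 1/12 s, in which the tool goes at most 41.7 mm and 0.125 rad, less where a joint would pass 70% of its speed; a pose out of reach is approached as far as the arm can. The fingers move at their own pace and stop on an object; FORCE is the grip in N (left out, the last holds). Time passes only in rows, so rows that do not move let the fingers close. It prints the time, the measured TCP pose, the force, the opening and the grip force at its end. Input that does not fit is refused with a message, and nothing moves.
- ctrl.observe(): the state, without advancing time (a new reading comes with each control period).
- ctrl.read_camera(name): name is "scene" or "side" or "wrist"; returns a dict with "pixels" (400x640x3 uint8, blue, green, red), "fx", "fy", "cx", "cy" (pixels), "dist" ([k1, k2, p1, p2, k3] as OpenCV has them; the pictures are not rectified), "rvec" (rotation vector, rad) and "tvec" (3), from world to camera coordinates, as OpenCV has them; the wrist camera has in their place "hand_eye" (4x4, takes a point from camera to tool coordinates, whose origin is the TCP and whose axes are the flange's). Camera axes: x right, y down, z forward; pixel columns grow to the right and rows downward; lengths in mm; the calibration is good to about 2 mm. A picture is of the moment at which its call begins: read the wrist's pose just before it. There is no depth.
- ctrl.job_done(): hands the job in; it is judged then, once.
The state is a dict: "time_s": time; "joint_pos": joint angles; "qd": joint speeds; "tau": joint torques, N m; "eef_pos": TCP position; "eef_rot": TCP orientation; "wrist_force": force on the tool from outside, world axes, zero at the start; "wrist_torque": the same for the moment, N m; "grip_width": finger opening in mm; "grip_force": force on a finger pad.
Only numpy, scipy, OpenCV 4.12 (cv2) and the standard library are available. Lean on these libraries where they do the work, as an engineer would, in place of code of your own. Each camera call takes 0.05 s, during which the arm holds its last target. There are 200 camera calls.

TASK

The kimchi brine needs timing: roll the kitchen timer's edge thumbwheel gently with one fingertip until the black pointer stands in line with the tooth of the little steel tab on the scale, then press the timer's round button down and let it come up again to start it. Press only lightly (never above 15 N), do not press the button before the pointer is set, and leave the tab and everything else on the board where they are.

Things in the scene. Friction and masses are not known exactly. Their poses are not given: they have to be found in the camera images.
- timer: Flat white plastic kitchen timer, 100 (x) by 150 (y) by 36 mm high, stuck to the board by suction feet. Origin: centre of its underside; z up; offsets below are in its frame. In the -x half of its top: thumbwheel (y = +30 mm) and round button (y = -45 mm). In the +x half: a scale along y. Nothing on it stands over 22 mm above the top face. Pressing it over 15 N fails.
- wheel_slot (a point): Centre of the thumbwheel's slot on the timer's top face, timer frame (-22, 30, 36) mm. Only the upper rim of the wheel (16 mm radius, 11 mm thick, axle along timer x) shows. The rim's top is directly above this point, 3 to 11 mm above the face: this height varies from start to start and is not measured, so find it by feel. The wheel is rigid and does not give.
- thumbwheel (a joint): Angle of the ribbed thumbwheel, rad, 0 to 5, starts at 0. Lay a fingertip on the rim's top and draw it toward the timer's +y to raise it, -y to lower it; it stays where left. Turning takes about 2 N along the rim: a fingertip lighter than about 5 N slips; 8 to 10 N holds. Each rad (16 mm of rim travel) moves the pointer 12 mm the same way.
- pointer (a joint): Position of the pointer along the scale, in m: 0 to 0.060, growing toward the timer's +y. It starts at 0. It is driven by the thumbwheel only.
- pointer_tip (a point): Top centre of the pointer, a black upright fin 10 mm (x) by 3 mm (y) by 8 mm high standing on the scale. In the timer frame it is at (29, -30 + pointer, 44) mm.
- marker (a joint): Position of the tab along the same scale, in m, same zero and direction as the pointer: pointer = marker means that the two are in line. It starts anywhere from 0.022 to 0.044 and must not be moved.
- marker_tooth (a point): Top of the 3 mm wide tooth of the small steel tab (10 by 14 mm, 6 mm high) that sits beside the scale on its +x side, its tooth pointing at the scale. In the timer frame it is at (36.5, -30 + marker, 42) mm. The pointer can pass by it.
- start_button (a joint): Travel of the spring start button, in m: 0 up, 0.006 fully down. Down is 5 N. It counts as pressed beyond 0.004, and springs up when let go.
- start_button_top (a point): Centre of the top of the start button, a round white plastic button of 13 mm radius in a grey round housing (21 mm radius, 12 mm high), timer frame (-22, -45, 58) mm, pressed straight down.
- board: Walnut cutting board 320 (x) by 460 (y) by 20 mm, fixed on the table; origin at the centre of its underside. Timer, jar, mug, whisk, tongs, bowl and jar lid are on it.
- jar: Glass jar with a steel screw-top lid, 72 mm wide, 115 mm high, at one far corner of the board; origin at the centre of its underside. Leave alone.
- mug: Teal ceramic mug, 78 mm wide, 90 mm high, at the other far corner of the board; origin at the centre of its underside. Leave alone.
- whisk: Steel whisk, about 210 mm long and up to 45 mm high, lying along the far edge of the board; origin under its neck. Leave alone.
- tongs: Blue plastic tongs, 210 mm long, 50 mm wide, 12 mm high, lying at the board's left (+y) side; origin under their middle. Leave alone.
- sauce_bowl: Small white ceramic bowl, 68 mm wide, 30 mm high, at the near right of the board; origin at the centre of its underside. Leave alone.
- jar_lid: Spare steel jar lid, a disc 66 mm wide, 14 mm high, at the right (-y) side of the board; origin at the centre of its underside. Leave alone.

How it is judged:
By the outcome, as a careful person would: the job done as asked, in the order asked, and still so for the second after the job is handed in, with the robot touching nothing.
It also fails if it takes over 61 s, if anything falls off the work surface, if the arm or the gripper's body presses on something with over 40 N, if the wrist force passes 120 N, or if a joint passes its speed limit or range.

## Working session

There is one attempt and no reset: what is moved stays moved. The work goes in short steps, Python scripts to look and compute and a shell command to move; the robot and the scene stay as the last step left them, time stands still between calls to the robot, and variables do not carry over. Pictures are saved under pics/ and viewed, at most 13 in all, crops included, and the job is handed in when it is done.

```bash
mkdir -p pics; python3 - <<'E'
from workcell import ctrl
import cv2,numpy as np
s=ctrl.observe(); print({k:np.round(v,3).tolist() for k,v in s.items()})
for n in("scene","side"):
    c=ctrl.read_camera(n); cv2.imwrite(f"pics/{n}0.png",c["pixels"]); print(n,{k:np.round(v,3).tolist() for k,v in c.items() if k!="pixels"})
E
```

```text
{'time_s': 0.0, 'joint_pos': [-1.403, 0.125, 1.652, 0.0, 1.367, -0.083], 'qd': [0.001, -0.001, 0.002, -0.0, -0.002, 0.0], 'tau': [-0.001, -42.362, -36.545, -0.0, 0.007, -0.0], 'eef_pos': [161.209, -629.217, 302.638], 'eef_rot': [-0.001, 0.992, 0.125, -0.0], 'wrist_force': [-0.547, 0.475, -0.645], 'wrist_torque': [0.005, -0.033, 0.012], 'grip_force': 0.0, 'grip_width': 85.727}
scene {'fx': 374.414, 'fy': 374.414, 'cx': 321.434, 'cy': 204.669, 'dist': [-0.017, 0.0, 0.0, 0.0, 0.0], 'rvec': [1.679, 1.72, -0.822], 'tvec': [-10.773, -304.019, 1182.037]}
side {'fx': 383.259, 'fy': 383.259, 'cx': 317.204, 'cy': 198.566, 'dist': [-0.006, 0.0, 0.0, 0.0, 0.0], 'rvec': [0.306, -2.629, 1.521], 'tvec': [588.719, 138.622, 731.814]}
```

View pics/scene0.png

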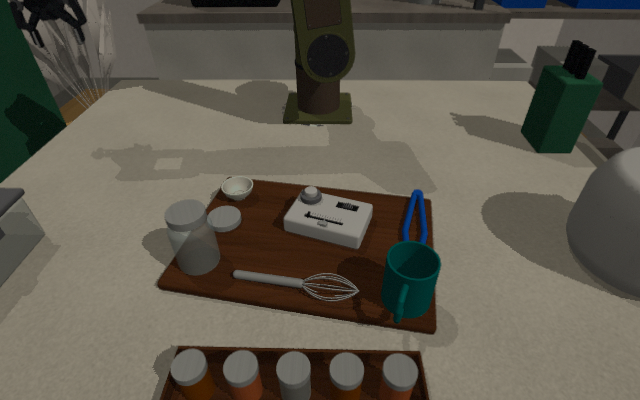

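View pics/side0.png

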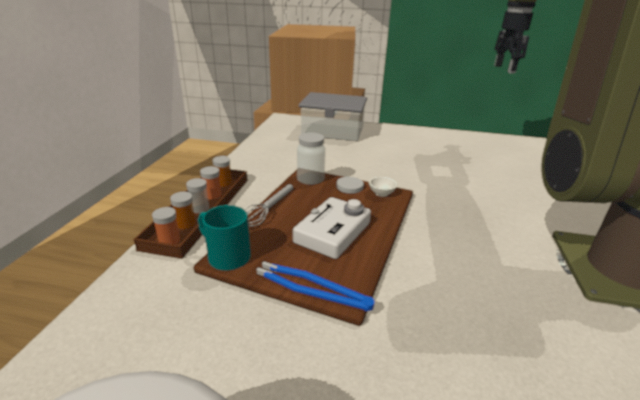

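The scene picture shows the timer at about (329,217), with its button at (312,193), wheel at (347,206) and scale near (322,220). In the side picture it is at about (333,226). Next I cast rays for a rough pose.

```bash
cat > h.py <<'E'
import cv2,numpy as np
from workcell import ctrl
from scipy.spatial.transform import Rotation as R
def tcp():
    s=ctrl.observe(); q=np.array(s["eef_rot"]); return s,R.from_quat(q[[1,2,3,0]]).as_matrix(),np.array(s["eef_pos"])
def cam(n):
    s,Rt,p=tcp(); c=ctrl.read_camera(n)
    K=np.array([[c["fx"],0,c["cx"]],[0,c["fy"],c["cy"]],[0,0,1]]); D=np.array(c["dist"],float)
    if n=="wrist":
        H=np.array(c["hand_eye"]); A=Rt@H[:3,:3]; o=Rt@H[:3,3]+p
    else:
        A=cv2.Rodrigues(np.array(c["rvec"],float))[0].T; o=-A@np.array(c["tvec"],float)
    return c["pixels"],K,D,A,o
def ray(px,v,z):
    _,K,D,A,o=v
    u=cv2.undistortPoints(np.array(px,float).reshape(-1,1,2),K,D).reshape(-1,2)
    d=np.c_[u,np.ones(len(u))]@A.T
    return o+d*((np.asarray(z)-o[2])/d[:,2])[:,None]
E
python3 - <<'E'
from h import *
v=cam("scene")
print("cam",v[4]); print(ray([[330,212],[312,190],[347,206]],v,[56,78,58]).round(1))
v=cam("side"); print("cam",v[4]); print(ray([[353,205]],v,[78]).round(1))
c=ctrl.read_camera("wrist"); print(np.round(c["hand_eye"],3),c["fx"],c["dist"])
E
```

```text
cam [1106.26648396   45.18412842  513.70003778]
[[569.2  43.1  56. ]
 [530.3   7.8  78. ]
 [553.3  75.4  58. ]]
cam [463.18452376 680.8984493  472.43599299]
[[527.2  19.3  78. ]]
[[ 1.0000e-03 -9.6200e-01 -2.7400e-01  6.9433e+01]
 [ 1.0000e+00  1.0000e-03 -0.0000e+00  1.5000e-02]
 [ 0.0000e+00 -2.7400e-01  9.6200e-01 -7.1088e+01]
 [ 0.0000e+00  0.0000e+00  0.0000e+00  1.0000e+00]] 309.46454701165686 [0.00896908 0.         0.         0.         0.        ]
```

Careful with the scale: shifts go in shares of 0.4 m and turns go in shares of pi rad. That gives: -290 mm / 400 = -0.725, -261 mm / 400 = -0.6525.

```bash
echo '{"jaw":[0,0,0,0,0,0,0,0,0,0],"x":[0.0725,0.145,0.2175,0.29,0.3625,0.435,0.5075,0.58,0.6525,0.725],"y":[-0.0725,-0.145,-0.2175,-0.29,-0.3625,-0.435,-0.5075,-0.58,-0.6525,-0.725],"z":[0,0,0,0,0,0,0,0,0,0],"rx":[0,0,0,0,0,0,0,0,0,0],"ry":[0,0,0,0,0,0,0,0,0,0],"rz":[0,0,0,0,0,0,0,0,0,0]}' > rows.txt && python3 -m jog rows.txt 20; echo '{"jaw":[0,0,0,0,0,0,0,0,0,0],"x":[0.07,0.14,0.21,0.28,0.35,0.42,0.49,0.56,0.63,0.655],"y":[-0.07,-0.14,-0.21,-0.28,-0.35,-0.42,-0.49,-0.56,-0.625,-0.6475],"z":[0.025,0.05,0.075,0.1,0.125,0.15,0.175,0.2,0.22,0.22],"rx":[0,0,0,0,0,0,0,0,0,0],"ry":[0,0,0,0,0,0,0,0,0,0],"rz":[0,0,0,0,0,0,0,0,0,0]}' > rows.txt && python3 -m jog rows.txt; echo '{"jaw":[0,0],"x":[0,0],"y":[0,0],"z":[0,0],"rx":[0,0],"ry":[0,0],"rz":[0,0]}' > rows.txt && python3 -m jog rows.txt
python3 - <<'E'
from h import *
v=cam("wrist"); cv2.imwrite("pics/w1.png",v[0]); s,Rt,p=tcp(); print(p,Rt.round(3),v[4],s["wrist_force"],s["grip_width"],s["time_s"])
E
```

```text
time_s: 1.08
eef_pos: [370.7, -274.9, 304.1]
eef_rot: [0.0, 0.992, 0.125, 0.0]
wrist_force: [0.9, -0.2, -0.2]
grip_width: -0.3
grip_force: 0.0
time_s: 1.92
eef_pos: [560.3, 42.8, 213.9]
eef_rot: [-0.001, 0.992, 0.127, -0.001]
wrist_force: [-0.5, -0.5, 0.9]
grip_width: 0.3
grip_force: 0.0
time_s: 2.08
eef_pos: [559.8, 39.3, 215.9]
eef_rot: [0.0, 0.992, 0.126, -0.0]
wrist_force: [0.0, -0.3, -0.3]
grip_width: -0.1
grip_force: 0.0
[559.55114601  38.55719001 216.11812595] [[ 0.969  0.248 -0.   ]
 [ 0.248 -0.969 -0.001]
 [-0.     0.001 -1.   ]] [627.04400734  56.63388631 286.89858562] [ 0.15089768 -0.93939981  0.4996768 ] 0.1289657017400756 2.1333
```

View pics/w1.png

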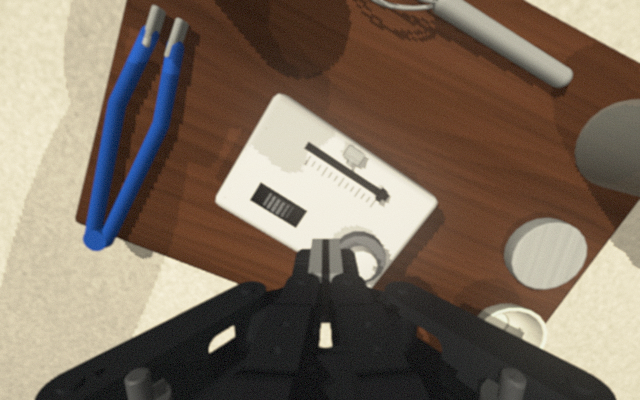

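The wrist picture shows the timer top with corners at about (280,93), (437,202) and (217,201). The slot is at (278,206), the button at (365,258), the pointer at (383,195) and the tab at (354,155). The timer is yawed relative to the tool.

```bash
cat >> h.py <<'E'
def top_pose(v):
    """timer pose from the white top's straight edges: slot dark blob + scale groove, plane z=56"""
    g=cv2.cvtColor(v[0],cv2.COLOR_BGR2GRAY)
    return g
E
python3 - <<'E'
from h import *
v=cam("wrist"); img=v[0]; hsv=cv2.cvtColor(img,cv2.COLOR_BGR2HSV)
w=cv2.inRange(hsv,(0,0,140),(180,70,255)); w[:80]=0; w[290:]=0; w[:,:205]=0; w[:,450:]=0
n,l,st,ce=cv2.connectedComponentsWithStats(w); i=1+np.argmax(st[1:,4]); m=(l==i).astype(np.uint8)*255
c=max(cv2.findContours(m,cv2.RETR_EXTERNAL,cv2.CHAIN_APPROX_NONE)[0],key=cv2.contourArea); print(st[i],cv2.approxPolyDP(c,6,True).reshape(-1,2).tolist())
# dark blobs on top
hull=np.array([[280,93],[437,202],[380,285],[217,201]]); mm=np.zeros_like(m); cv2.fillConvexPoly(mm,hull,255); mm=cv2.erode(mm,np.ones((9,9)))
d=(cv2.cvtColor(img,cv2.COLOR_BGR2GRAY)<90).astype(np.uint8)*255&mm
n,l,st,ce=cv2.connectedComponentsWithStats(d)
for k in range(1,n):
    if st[k,4]>15:
        pts=np.argwhere(l==k)[:,::-1].astype(np.float32); r=cv2.minAreaRect(pts); b=cv2.boxPoints(r)
        W=ray(b,v,56.)[:,:2]; print(st[k].tolist(),ce[k].round(1),ray([r[0]],v,56.)[0].round(1),[np.round(W[1]-W[0],1),np.round(W[2]-W[1],1)])
P=ray([[280,93],[437,202],[217,201],[278,206]],v,56.)[:,:2]; print(P.round(1),np.linalg.norm(P[1]-P[0]),np.linalg.norm(P[2]-P[0]))
for a,b in((0,1),(2,0)): print(np.arctan2(*(P[b]-P[a])[::-1]))
E
```

```text
[  214    93   223   194 19603] [[276, 93], [214, 201], [296, 251], [353, 230], [372, 234], [380, 247], [365, 236], [335, 241], [360, 243], [350, 248], [364, 279], [376, 267], [369, 250], [381, 259], [381, 272], [366, 282], [371, 286], [436, 200]]
[305, 143, 82, 57, 530] [347.1 171.8] [590.1  30.   56. ] [array([ 7.4, -3. ]), array([-25.8, -67.6])]
[251, 184, 53, 42, 692] [277.5 204.2] [550.5  74.9  56. ] [array([14.4, -4.8]), array([-12.6, -38.1])]
[322, 240, 7, 13, 75] [325.5 245.6] [525.7  29.9  56. ] [array([ 1.2, -4.7]), array([-10.2,  -2.7])]
[341, 249, 16, 19, 179] [348.  256.5] [519.9   9.   56. ] [array([ 4.5, -9. ]), array([-16.6,  -8.2])]
[[631.4  89.8]
 [583.3 -45.2]
 [541.6 120.6]
 [549.4  73.9]] 143.3086186868607 94.89950545787057
-1.9129452975397814
-0.3296072450800728
```

Scaled: 66 mm / 400 = 0.165, 52 mm / 400 = 0.13, 0.59 rad / 3.1416 = 0.1878.

```bash
echo '{"jaw":[0,0,0,0,0,0,0],"x":[-0.0025,-0.0025,-0.005,-0.005,-0.0075,-0.0075,-0.0075],"y":[-0.015,-0.0325,-0.0475,-0.065,-0.08,-0.08,-0.08],"z":[0.0325,0.065,0.0975,0.13,0.165,0.165,0.165],"rx":[0,0,0,0,0,0,0],"ry":[0,0,0,0,0,0,0],"rz":[0.0382,0.0764,0.1146,0.1528,0.1878,0.1878,0.1878]}' > rows.txt && python3 -m jog rows.txt
python3 - <<'E'
from h import *
v=cam("wrist"); cv2.imwrite("pics/w2.png",v[0]); s,Rt,p=tcp(); print(p.round(1),Rt.round(3),v[4],s["wrist_force"],s["joint_pos"])
E
```

```text
time_s: 2.77
eef_pos: [548.2, 68.3, 149.7]
eef_rot: [0.0, 0.986, -0.168, -0.001]
wrist_force: [0.4, 0.3, 0.7]
grip_width: 0.3
grip_force: 0.0
[549.   68.3 150.8] [[ 0.943 -0.332  0.001]
 [-0.332 -0.943 -0.   ]
 [ 0.001 -0.    -1.   ]] [613.77046783  45.20719976 220.72526183] [0.3817686  0.27011852 0.45982982] [ 2.68296677e-02  5.86440535e-02  1.99299465e+00 -2.62287242e-04
  1.08907033e+00  1.93571240e+00]
```

View pics/w2.png

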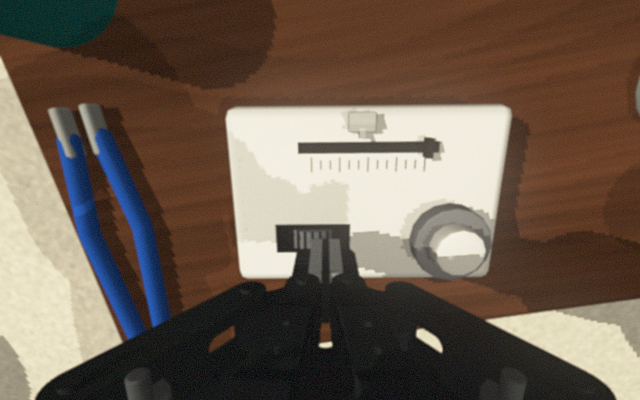

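The picture shows the tool square to the timer, with the slot at cols 277–350, the tooth near (366,137) and the pointer at (431,148). The tips are over the slot. Next I feel my way down.

Scaled: 8 mm / 400 = 0.02, 6 mm / 400 = 0.015.

```bash
echo '{"jaw":[0,0,0,0],"x":[0,0,0,0],"y":[0,0,0,0],"z":[0.0075,0.015,0.02,0.02],"rx":[0,0,0,0],"ry":[0,0,0,0],"rz":[0,0,0,0]}' > rows.txt && python3 -m jog rows.txt|egrep 'pos|wrist'; for i in 1 2 3; do :; done; echo '{"jaw":[0,0,0],"x":[0,0,0],"y":[0,0,0],"z":[0.0013,0.0025,0.0025],"rx":[0,0,0],"ry":[0,0,0],"rz":[0,0,0]}' > rows.txt && python3 -m jog rows.txt|egrep 'pos|wrist'; echo '{"jaw":[0,0,0],"x":[0,0,0],"y":[0,0,0],"z":[0.0013,0.0025,0.0025],"rx":[0,0,0],"ry":[0,0,0],"rz":[0,0,0]}' > rows.txt && python3 -m jog rows.txt|egrep 'pos|wrist'
```

```text
eef_pos: [548.9, 69.2, 141.7]
wrist_force: [-0.4, 0.6, -0.5]
eef_pos: [548.9, 69.4, 140.9]
wrist_force: [-0.8, -0.2, 0.4]
eef_pos: [548.9, 69.4, 139.8]
wrist_force: [0.1, 0.4, -0.1]
```

```bash
python3 - <<'E'
from h import *
v=cam("wrist"); cv2.imwrite("pics/w3.png",cv2.resize(v[0][60:200,250:450],None,fx=4,fy=4,interpolation=cv2.INTER_CUBIC)); print(v[4],tcp()[0]["wrist_force"])
E
```

```text
[614.36039592  46.28756883 210.90156821] [-0.55410195  0.06280189  0.15526933]
```

View pics/w3.png

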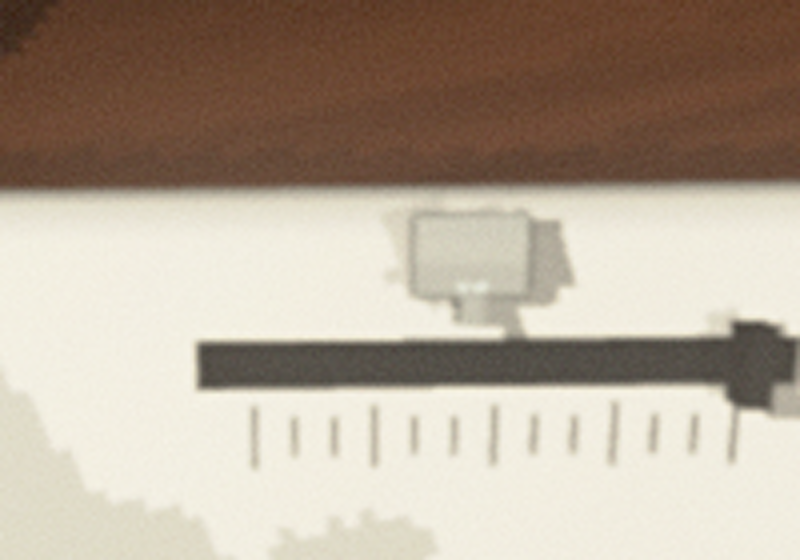

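The crop shows the ticks running from col 733 (pointer 0) to col 253 (60 mm). The tab body spans cols 410–530 and its tooth is at about (473,310). The pointer fin is at about col 760. I'll measure the marker and keep feeling downward.

Scaled: 1 mm / 400 = 0.0025, 0.5 mm / 400 = 0.0013.

```bash
python3 - <<'E'
from h import *
v=cam("wrist")
f=lambda c,r,z: ray([[250+c/4,60+r/4]],v,float(z))[0,:2]
ey=np.array([.333,.943])
z0=f(733,435,56)@ey; print("60mm tick",f(253,435,56)@ey-z0,"tooth",[f(c,310,62)@ey-z0 for c in(455,473,495)],"tab",[f(c,255,62)@ey-z0 for c in(410,470,530)], "pointer",[f(c,330,64)@ey-z0 for c in (733,780)])
E
echo '{"jaw":[0,0,0],"x":[0,0,0],"y":[0,0,0],"z":[0.0013,0.0025,0.0025],"rx":[0,0,0],"ry":[0,0,0],"rz":[0,0,0]}' > rows.txt && python3 -m jog rows.txt|egrep 'pos|wrist'; echo '{"jaw":[0,0,0],"x":[0,0,0],"y":[0,0,0],"z":[0.0013,0.0025,0.0025],"rx":[0,0,0],"ry":[0,0,0],"rz":[0,0,0]}' > rows.txt && python3 -m jog rows.txt|egrep 'pos|wrist'
```

```text
60mm tick 60.63775105865281 tooth [np.float64(36.38123771466704), np.float64(34.25432632846014), np.float64(31.655085410545723)] tab [np.float64(41.86038162401198), np.float64(34.854840535932794), np.float64(27.851773315893666)] pointer [np.float64(4.0299015501610995), np.float64(-1.4562892757366512)]
eef_pos: [548.8, 69.4, 138.8]
wrist_force: [0.8, -0.2, 0.2]
eef_pos: [548.8, 69.4, 137.8]
wrist_force: [0.1, -0.9, -0.5]
```

Scaled: 1 mm / 400 = 0.0025, 0.5 mm / 400 = 0.0013.

```bash
echo '{"jaw":[0,0,0],"x":[0,0,0],"y":[0,0,0],"z":[0.0013,0.0025,0.0025],"rx":[0,0,0],"ry":[0,0,0],"rz":[0,0,0]}' > rows.txt && python3 -m jog rows.txt|egrep 'pos|wrist'; echo '{"jaw":[0,0,0],"x":[0,0,0],"y":[0,0,0],"z":[0.0008,0.0015,0.0015],"rx":[0,0,0],"ry":[0,0,0],"rz":[0,0,0]}' > rows.txt && python3 -m jog rows.txt|egrep 'pos|wrist'
```

```text
eef_pos: [548.9, 69.4, 136.8]
wrist_force: [0.4, 0.4, 0.2]
eef_pos: [548.9, 69.4, 136.3]
wrist_force: [0.5, -0.1, -0.1]
```

Scaled: 0.5 mm / 400 = 0.0013.

```bash
echo '{"jaw":[0,0],"x":[0,0],"y":[0,0],"z":[0.0013,0.0013],"rx":[0,0],"ry":[0,0],"rz":[0,0]}' > rows.txt && python3 -m jog rows.txt|egrep 'pos|wrist'; echo '{"jaw":[0,0],"x":[0,0],"y":[0,0],"z":[0.0013,0.0013],"rx":[0,0],"ry":[0,0],"rz":[0,0]}' > rows.txt && python3 -m jog rows.txt|egrep 'pos|wrist'
```

```text
eef_pos: [548.9, 69.4, 135.7]
wrist_force: [-0.5, 0.3, -0.8]
eef_pos: [548.9, 69.4, 135.2]
wrist_force: [-0.3, -0.0, -0.3]
```

Scaled: 0.5 mm / 400 = 0.0013.

```bash
echo '{"jaw":[0,0],"x":[0,0],"y":[0,0],"z":[0.0013,0.0013],"rx":[0,0],"ry":[0,0],"rz":[0,0]}' > rows.txt && python3 -m jog rows.txt|egrep 'pos|wrist'
```

```text
eef_pos: [548.9, 69.4, 134.8]
wrist_force: [-1.2, -0.8, 0.2]
```

Scaled: 0.5 mm / 400 = 0.0013.

```bash
echo '{"jaw":[0,0],"x":[0,0],"y":[0,0],"z":[0.0013,0.0013],"rx":[0,0],"ry":[0,0],"rz":[0,0]}' > rows.txt && python3 -m jog rows.txt|egrep 'pos|wrist'; echo '{"jaw":[0,0],"x":[0,0],"y":[0,0],"z":[0.0013,0.0013],"rx":[0,0],"ry":[0,0],"rz":[0,0]}' > rows.txt && python3 -m jog rows.txt|egrep 'pos|wrist'
```

```text
eef_pos: [548.9, 69.4, 134.2]
wrist_force: [-0.2, 0.3, -0.0]
eef_pos: [548.9, 69.4, 133.7]
wrist_force: [-0.9, -0.2, -1.0]
```

Scaled: 0.4 mm / 400 = 0.001.

```bash
echo '{"jaw":[0,0],"x":[0,0],"y":[0,0],"z":[0.001,0.001],"rx":[0,0],"ry":[0,0],"rz":[0,0]}' > rows.txt && python3 -m jog rows.txt|egrep 'pos|wrist'
```

```text
eef_pos: [548.9, 69.4, 133.3]
wrist_force: [-0.3, -0.8, 0.4]
```

Scaled: 0.4 mm / 400 = 0.001.

```bash
echo '{"jaw":[0,0],"x":[0,0],"y":[0,0],"z":[0.001,0.001],"rx":[0,0],"ry":[0,0],"rz":[0,0]}' > rows.txt && python3 -m jog rows.txt|egrep 'pos|wrist'
```

```text
eef_pos: [549.0, 69.4, 133.2]
wrist_force: [-0.7, -0.7, 0.9]
```

Scaled: 0.3 mm / 400 = 0.0008.

```bash
echo '{"jaw":[0,0],"x":[0,0],"y":[0,0],"z":[0.0008,0.0008],"rx":[0,0],"ry":[0,0],"rz":[0,0]}' > rows.txt && python3 -m jog rows.txt|egrep 'pos|wrist'
```

```text
eef_pos: [549.0, 69.5, 133.1]
wrist_force: [-1.4, -0.6, 3.6]
```

Scaled: 0.2 mm / 400 = 0.0005.

```bash
echo '{"jaw":[0,0],"x":[0,0],"y":[0,0],"z":[0.0005,0.0005],"rx":[0,0],"ry":[0,0],"rz":[0,0]}' > rows.txt && python3 -m jog rows.txt|egrep 'pos|wrist'
```

```text
eef_pos: [549.0, 69.4, 133.1]
wrist_force: [-2.6, -0.2, 5.1]
```

Scaled: 0.4 mm / 400 = 0.001.

```bash
echo '{"jaw":[0,0],"x":[0,0],"y":[0,0],"z":[0.001,0.001],"rx":[0,0],"ry":[0,0],"rz":[0,0]}' > rows.txt && python3 -m jog rows.txt|egrep 'pos|wrist'
```

```text
eef_pos: [549.1, 69.5, 133.0]
wrist_force: [-3.4, -0.8, 6.5]
```

Scaled: -3 mm / 400 = -0.0075, -2 mm / 400 = -0.005.

```bash
echo '{"jaw":[0,0,0,0,0],"x":[0,0,0,0,0],"y":[-0.0013,-0.0025,-0.005,-0.0075,-0.0075],"z":[0,0,0,0,0],"rx":[0,0,0,0,0],"ry":[0,0,0,0,0],"rz":[0,0,0,0,0]}' > rows.txt && python3 -m jog rows.txt|egrep 'pos|wrist'
```

```text
eef_pos: [550.0, 72.2, 133.0]
wrist_force: [-4.1, -1.1, 6.7]
```

Scaled: -3 mm / 400 = -0.0075, -2 mm / 400 = -0.005.

```bash
cat >> h.py <<'E'
def pointer(v=None):
    v=v or cam("wrist"); g=cv2.cvtColor(v[0],cv2.COLOR_BGR2GRAY)[100:190,270:490]; d=(g<95).astype(np.uint8)
    d=cv2.morphologyEx(d,cv2.MORPH_OPEN,np.ones((17,1),np.uint8)); n,l,st,ce=cv2.connectedComponentsWithStats(d)
    for k in range(1,n):
        if st[k,4]>40:
            x,y,w,h,a=st[k]; r=ray([[270+x-.5,100+y],[270+x+w-.5,100+y]],v,64.)[:,:2]@np.array([.333,.943]); print("fin px",270+x,100+y,w,h,"scale",(r-REF).round(1),(r.mean()-REF).round(2))
REF=(np.array([561.3,39.3])@np.array([.333,.943]))-30
E
python3 -c "
from h import *
pointer()"
echo '{"jaw":[0,0,0,0],"x":[0,0,0,0],"y":[-0.0025,-0.005,-0.0075,-0.0075],"z":[0.0005,0.0005,0.0005,0.0005],"rx":[0,0,0,0],"ry":[0,0,0,0],"rz":[0,0,0,0]}' > rows.txt && python3 -m jog rows.txt|egrep 'pos|wrist'; python3 -c "
from h import *
pointer()"
```

```text
fin px 440 142 10 22 scale [6.3 1.8] 4.03
eef_pos: [551.1, 75.1, 133.0]
wrist_force: [-4.7, -0.9, 8.0]
fin px 441 143 10 21 scale [8.8 4.4] 6.6
```

Scaled: -6 mm / 400 = -0.015, -5 mm / 400 = -0.0125.

```bash
echo '{"jaw":[0,0,0,0,0,0,0],"x":[0,0,0,0,0,0,0],"y":[-0.0025,-0.005,-0.0075,-0.01,-0.0125,-0.015,-0.015],"z":[0,0,0,0,0,0,0],"rx":[0,0,0,0,0,0,0],"ry":[0,0,0,0,0,0,0],"rz":[0,0,0,0,0,0,0]}' > rows.txt && python3 -m jog rows.txt|egrep 'pos|wrist'; python3 -c "
from h import *
pointer()"
```

```text
eef_pos: [553.1, 80.8, 133.0]
wrist_force: [-4.1, -0.3, 7.8]
fin px 444 143 11 22 scale [13.6  8.7] 11.13
```

Scaled: 13 mm / 400 = 0.0325, -1.5 mm / 400 = -0.0038.

```bash
echo '{"jaw":[0,0,0,0,0,0,0,0,0,0],"x":[0,0,0,0,0,0,0,0,0,0],"y":[0,0,0.015,0.0325,0.0325,0.0325,0.0325,0.0325,0.0325,0.0325],"z":[-0.005,-0.01,-0.01,-0.01,-0.0075,-0.005,-0.0038,-0.0025,-0.0013,-0.0013],"rx":[0,0,0,0,0,0,0,0,0,0],"ry":[0,0,0,0,0,0,0,0,0,0],"rz":[0,0,0,0,0,0,0,0,0,0]}' > rows.txt && python3 -m jog rows.txt|egrep 'pos|wrist'; echo '{"jaw":[0,0,0],"x":[0,0,0],"y":[0,0,0],"z":[0.0008,0.0013,0.0013],"rx":[0,0,0],"ry":[0,0,0],"rz":[0,0,0]}' > rows.txt && python3 -m jog rows.txt|egrep 'pos|wrist'; python3 -c "
from h import *
pointer()"
```

```text
eef_pos: [548.6, 68.4, 133.0]
wrist_force: [-3.4, -1.0, 5.2]
eef_pos: [548.6, 68.5, 132.9]
wrist_force: [-4.4, -1.2, 7.1]
fin px 416 143 9 21 scale [13.  9.] 10.97
```

Pointer held; next stroke of 13 mm.

Scaled: -13 mm / 400 = -0.0325, -11 mm / 400 = -0.0275.

```bash
echo '{"jaw":[0,0,0,0,0,0,0,0,0,0],"x":[0,0,0,0,0,0,0,0,0,0],"y":[-0.0025,-0.005,-0.0088,-0.0125,-0.0163,-0.02,-0.0238,-0.0275,-0.0325,-0.0325],"z":[0.0003,0.0003,0.0003,0.0003,0.0003,0.0003,0.0003,0.0003,0.0003,0.0003],"rx":[0,0,0,0,0,0,0,0,0,0],"ry":[0,0,0,0,0,0,0,0,0,0],"rz":[0,0,0,0,0,0,0,0,0,0]}' > rows.txt && python3 -m jog rows.txt|egrep 'pos|wrist';python3 -c "
from h import *
pointer()"; echo '{"jaw":[0,0,0,0,0,0,0,0,0,0],"x":[0,0,0,0,0,0,0,0,0,0],"y":[0,0,0.015,0.0325,0.0325,0.0325,0.0325,0.0325,0.0325,0.0325],"z":[-0.005,-0.01,-0.01,-0.01,-0.0075,-0.005,-0.0038,-0.0025,-0.0013,-0.0013],"rx":[0,0,0,0,0,0,0,0,0,0],"ry":[0,0,0,0,0,0,0,0,0,0],"rz":[0,0,0,0,0,0,0,0,0,0]}' > rows.txt && python3 -m jog rows.txt|egrep 'pos|wrist'; echo '{"jaw":[0,0,0],"x":[0,0,0],"y":[0,0,0],"z":[0.0008,0.0013,0.0013],"rx":[0,0,0],"ry":[0,0,0],"rz":[0,0,0]}' > rows.txt && python3 -m jog rows.txt|egrep 'pos|wrist'; python3 -c "
from h import *
pointer()"
```

```text
eef_pos: [553.1, 81.2, 132.9]
wrist_force: [-4.5, -0.1, 8.2]
fin px 423 143 9 22 scale [23.4 19.4] 21.39
eef_pos: [548.6, 68.4, 133.0]
wrist_force: [-2.9, -1.5, 6.0]
eef_pos: [548.7, 68.5, 132.9]
wrist_force: [-3.6, -1.7, 8.0]
fin px 394 143 7 21 scale [22.7 19.6] 21.18
```

Scaled: -13 mm / 400 = -0.0325, -11 mm / 400 = -0.0275.

```bash
echo '{"jaw":[0,0,0,0,0,0,0,0,0,0],"x":[0,0,0,0,0,0,0,0,0,0],"y":[-0.0025,-0.005,-0.0088,-0.0125,-0.0163,-0.02,-0.0238,-0.0275,-0.0325,-0.0325],"z":[0,0,0,0,0,0,0,0,0,0],"rx":[0,0,0,0,0,0,0,0,0,0],"ry":[0,0,0,0,0,0,0,0,0,0],"rz":[0,0,0,0,0,0,0,0,0,0]}' > rows.txt && python3 -m jog rows.txt|egrep 'pos|wrist';python3 -c "
from h import *
pointer()"; echo '{"jaw":[0,0,0,0,0,0,0,0,0,0],"x":[0,0,0,0,0,0,0,0,0,0],"y":[0,0,0.015,0.0325,0.0325,0.0325,0.0325,0.0325,0.0325,0.0325],"z":[-0.005,-0.01,-0.01,-0.01,-0.0075,-0.005,-0.0038,-0.0025,-0.0013,-0.0013],"rx":[0,0,0,0,0,0,0,0,0,0],"ry":[0,0,0,0,0,0,0,0,0,0],"rz":[0,0,0,0,0,0,0,0,0,0]}' > rows.txt && python3 -m jog rows.txt|egrep 'pos|wrist'; echo '{"jaw":[0,0,0],"x":[0,0,0],"y":[0,0,0],"z":[0.0008,0.0013,0.0013],"rx":[0,0,0],"ry":[0,0,0],"rz":[0,0,0]}' > rows.txt && python3 -m jog rows.txt|egrep 'pos|wrist'; python3 - <<'E'
from h import *
v=cam("wrist"); pointer(v); cv2.imwrite("pics/w4.png",cv2.resize(v[0][95:175,310:430],None,fx=6,fy=6,interpolation=cv2.INTER_CUBIC)); print(tcp()[0]["time_s"])
E
```

```text
eef_pos: [553.1, 81.2, 132.9]
wrist_force: [-4.3, 0.3, 7.0]
fin px 401 143 8 22 scale [33.2 29.6] 31.37
eef_pos: [548.6, 68.4, 133.0]
wrist_force: [-3.0, -1.4, 5.2]
eef_pos: [548.7, 68.5, 132.9]
wrist_force: [-4.7, -1.6, 7.4]
fin px 372 143 6 22 scale [32.6 29.9] 31.24
13.0667
```

View pics/w4.png

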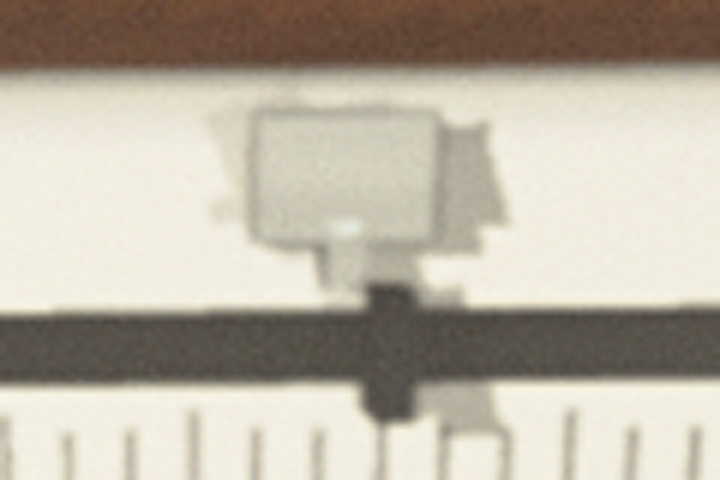

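The tooth is at crop cols 328–366 (tab body 248–440) and the fin top at cols 374–413. The pointer is about 3.3 mm short, so I draw 3.5 mm of rim and look again.

Scaled: -3.5 mm / 400 = -0.0088, -3 mm / 400 = -0.0075.

```bash
echo '{"jaw":[0,0,0,0,0],"x":[0,0,0,0,0],"y":[-0.0025,-0.005,-0.0075,-0.0088,-0.0088],"z":[0,0,0,0,0],"rx":[0,0,0,0,0],"ry":[0,0,0,0,0],"rz":[0,0,0,0,0]}' > rows.txt && python3 -m jog rows.txt|egrep 'pos|wrist'; python3 - <<'E'
from h import *
v=cam("wrist"); pointer(v); cv2.imwrite("pics/w5.png",cv2.resize(v[0][105:165,320:400],None,fx=10,fy=10,interpolation=cv2.INTER_CUBIC)); print(v[4].tolist())
E
```

```text
eef_pos: [549.9, 72.1, 133.0]
wrist_force: [-4.2, -1.0, 7.9]
fin px 373 144 7 21 scale [35.9 32.8] 34.38
[615.4076140112142, 48.923283274292245, 204.0568513819415]
```

View pics/w5.png

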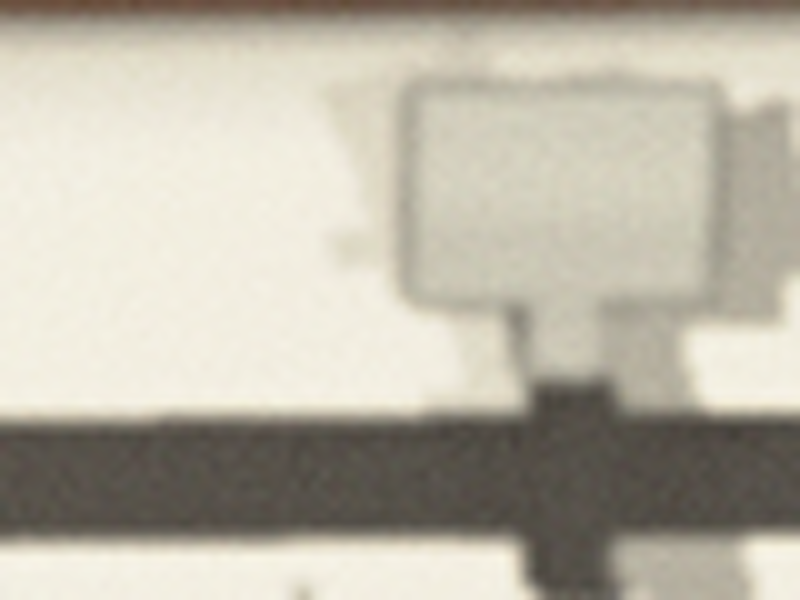

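The fin sits at crop cols 547–613 and the tooth at cols 530–600, so they are nearly in line. I'll compute the remainder with rays.

```bash
python3 - <<'E'
from h import *
v=cam("wrist"); f=lambda c,r,z: ray([[319.55+c/10,104.55+r/10]],v,float(z))[0,:2]
# local timer y direction from the tab's own far/near... and groove edge
a=f(20,422,56);b=f(780,412,56); d=(a-b)/np.linalg.norm(a-b); print("groove dir",d)
for ey in(np.array([.333,.943]),d):
    print([round(x@ey-REF,2) for x in(f(613,390,64),f(608,570,64),f(600,345,62),f(530,345,62),f(720,190,62),f(405,190,62))])
E
```

```text
groove dir [0.31988393 0.94745674]
[np.float64(32.17), np.float64(31.99), np.float64(32.51), np.float64(35.67), np.float64(27.51), np.float64(41.53)]
[np.float64(24.51), np.float64(24.44), np.float64(24.82), np.float64(27.98), np.float64(19.73), np.float64(33.75)]
```

Scaled: -0.5 mm / 400 = -0.0013.

```bash
echo '{"jaw":[0,0,0],"x":[0,0,0],"y":[-0.0013,-0.0013,-0.0013],"z":[0,0,0],"rx":[0,0,0],"ry":[0,0,0],"rz":[0,0,0]}' > rows.txt && python3 -m jog rows.txt|egrep 'pos|wrist'; echo '{"jaw":[0,0,0,0,0,0,0],"x":[0,0,0,0,0,0,0],"y":[0,0,0,0.05,0.0875,0.0875,0.0875],"z":[-0.005,-0.025,-0.0625,-0.0625,-0.0625,-0.0625,-0.0625],"rx":[0,0,0,0,0,0,0],"ry":[0,0,0,0,0,0,0],"rz":[0,0,0,0,0,0,0]}' > rows.txt && python3 -m jog rows.txt|egrep 'pos|wrist'; python3 - <<'E'
from h import *
v=cam("wrist"); pointer(v); cv2.imwrite("pics/w6.png",cv2.resize(v[0][100:180,250:370],None,fx=6,fy=6,interpolation=cv2.INTER_CUBIC)); print(v[4].tolist(),tcp()[2])
E
```

```text
eef_pos: [550.0, 72.5, 133.0]
wrist_force: [-5.5, 0.9, 9.0]
eef_pos: [538.3, 39.0, 157.0]
wrist_force: [0.1, -0.2, -0.1]
fin px 441 100 49 90 scale [-36.1 -60.6] -48.36
fin px 302 140 4 18 scale [34.4 32.3] 33.36
[603.7018900944959, 15.74035134504864, 228.15793155869613] [538.3963556   39.36833042 156.94680471]
```

View pics/w6.png

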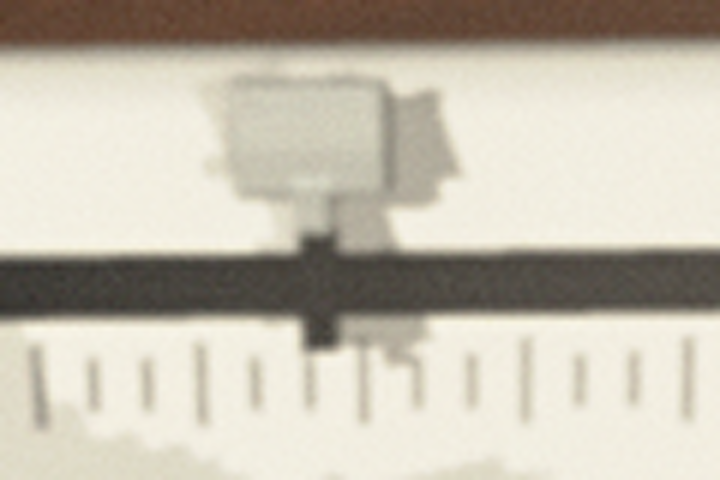

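The fin is at cols 303–337 and the tooth at about 296–332, so the fin may be a few tenths of a millimetre short. I'll put the camera straight above and closer for a precise reading.

Scaled: 15 mm / 400 = 0.0375, -10 mm / 400 = -0.025.

```bash
echo '{"jaw":[0,0,0,0],"x":[0,0,0,0],"y":[-0.0125,-0.025,-0.025,-0.025],"z":[0.02,0.0375,0.0375,0.0375],"rx":[0,0,0,0],"ry":[0,0,0,0],"rz":[0,0,0,0]}' > rows.txt && python3 -m jog rows.txt|egrep 'pos|wrist'; cat > m.py <<'E'
from h import *
vs=[cam("wrist") for _ in range(6)]; g=np.mean([cv2.cvtColor(v[0],cv2.COLOR_BGR2GRAY).astype(float) for v in vs],0); v=vs[-1]
np.save("g.npy",g); c=g[95:180,270:370].astype(np.uint8); cv2.imwrite("pics/"+__import__("sys").argv[1],cv2.resize(c,None,fx=7,fy=7,interpolation=cv2.INTER_CUBIC)); print(v[4].round(1))
E
python3 m.py w7.png
```

```text
eef_pos: [541.1, 49.5, 140.5]
wrist_force: [-0.6, -0.5, -0.3]
[607.2  25.5 213.1]
```

View pics/w7.png

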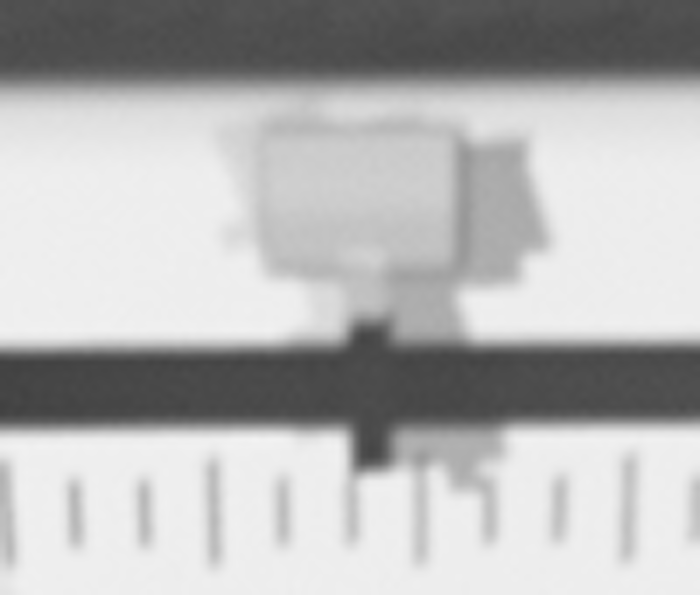

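The fin is at cols 349–390 and the tooth at about 345–390, so they look in line to about 0.2 mm. I'll check the edge profiles numerically.

```bash
python3 - <<'E'
import numpy as np
g=np.load("g.npy")
print("cols",*range(314,332))
for n,r in(("tooth",(137,140)),("tooth2",(134,137)),("finT",(142,144)),("finB",(157,161))): print(n,*g[r[0]:r[1],314:332].mean(0).round().astype(int))
print("tab",306,*g[115:128,303:312].mean(0).round().astype(int),"...",331,*g[115:128,331:341].mean(0).round().astype(int))
E
```

```text
cols 314 315 316 317 318 319 320 321 322 323 324 325 326 327 328 329 330 331
tooth 224 219 218 218 212 201 191 188 187 186 182 173 170 172 174 174 173 173
tooth2 205 203 203 203 199 193 192 192 192 190 184 176 169 167 168 168 168 168
finT 194 193 193 191 178 146 102 78 77 78 85 108 136 152 155 155 154 154
finB 231 232 235 235 231 202 138 88 76 76 85 111 147 170 174 169 166 171
tab 306 224 219 214 205 198 200 203 203 203 ... 331 202 202 199 187 166 156 165 172 173 174
```

Tooth centre is at about 321.4–321.8 px and the fin at about 322.2, so the pointer is still about 0.3 mm short. I'll make one tiny corrective stroke.

Scaled: -25 mm / 400 = -0.0625, -12 mm / 400 = -0.03.

```bash
echo '{"jaw":[0,0,0,0,0,0,0,0,0,0],"x":[0,0,0,0,0,0,0,0,0,0],"y":[-0.03,-0.0625,-0.0625,-0.0625,-0.0625,-0.0625,-0.0625,-0.0625,-0.0625,-0.0625],"z":[0,0,0.01,0.0175,0.02,0.022,0.0235,0.0245,0.025,0.025],"rx":[0,0,0,0,0,0,0,0,0,0],"ry":[0,0,0,0,0,0,0,0,0,0],"rz":[0,0,0,0,0,0,0,0,0,0]}' > rows.txt && python3 -m jog rows.txt|egrep 'pos|wrist'; echo '{"jaw":[0,0,0],"x":[0,0,0],"y":[-0.0008,-0.0018,-0.0018],"z":[0,0,0],"rx":[0,0,0],"ry":[0,0,0],"rz":[0,0,0]}' > rows.txt && python3 -m jog rows.txt|egrep 'pos|wrist'; echo '{"jaw":[0,0,0,0,0,0,0],"x":[0,0,0,0,0,0,0],"y":[0,0,0,0.0325,0.065,0.065,0.065],"z":[-0.005,-0.015,-0.025,-0.025,-0.025,-0.025,-0.025],"rx":[0,0,0,0,0,0,0],"ry":[0,0,0,0,0,0,0],"rz":[0,0,0,0,0,0,0]}' > rows.txt && python3 -m jog rows.txt|egrep 'time|pos|wrist'; python3 m.py w8.png; python3 - <<'E'
import numpy as np
g=np.load("g.npy")
print("cols",*range(314,332))
for n,r in(("tooth",(137,140)),("tooth2",(134,137)),("finT",(142,144)),("finB",(157,161))): print(n,*g[r[0]:r[1],314:332].mean(0).round().astype(int))
print("tab",*g[115:128,303:312].mean(0).round().astype(int),"...",331,*g[115:128,331:341].mean(0).round().astype(int))
E
```

```text
eef_pos: [549.8, 72.6, 133.0]
wrist_force: [-4.4, 3.2, 8.4]
eef_pos: [549.9, 72.8, 133.0]
wrist_force: [-5.2, 0.6, 8.9]
time_s: 16.77
eef_pos: [540.9, 47.2, 141.5]
wrist_force: [0.3, -0.9, 0.4]
[607.   25.3 212.8]
cols 314 315 316 317 318 319 320 321 322 323 324 325 326 327 328 329 330 331
tooth 216 213 208 201 194 191 189 187 183 177 173 174 173 174 173 174 175 181
tooth2 199 196 194 191 191 190 188 183 179 173 167 166 165 166 166 167 166 170
finT 204 191 171 142 106 83 79 85 98 118 143 160 165 165 166 164 164 166
finB 231 223 206 174 130 93 77 83 94 116 144 164 170 169 167 169 173 173
tab 211 205 201 202 203 203 203 203 203 ... 331 190 180 168 161 165 171 173 172 172 173
```

Scaled: -25.5 mm / 400 = -0.0638, -25 mm / 400 = -0.0625.

```bash
echo '{"jaw":[0,0,0,0,0,0,0,0,0,0],"x":[0,0,0,0,0,0,0,0,0,0],"y":[-0.03,-0.0625,-0.0638,-0.0638,-0.0638,-0.0638,-0.0638,-0.0638,-0.0638,-0.0638],"z":[0,0,0.01,0.0175,0.0175,0.0188,0.0208,0.0225,0.024,0.025],"rx":[0,0,0,0,0,0,0,0,0,0],"ry":[0,0,0,0,0,0,0,0,0,0],"rz":[0,0,0,0,0,0,0,0,0,0]}' > rows.txt && python3 -m jog rows.txt|egrep 'pos|wrist'; echo '{"jaw":[0,0,0,0],"x":[0,0,0,0],"y":[-0.001,-0.002,-0.003,-0.003],"z":[0,0,0,0],"rx":[0,0,0,0],"ry":[0,0,0,0],"rz":[0,0,0,0]}' > rows.txt && python3 -m jog rows.txt|egrep 'pos|wrist'; echo '{"jaw":[0,0,0,0,0,0,0,0,0],"x":[0,0,0,0,0,0,0,0,0],"y":[0,0,0,0.0325,0.06,0.06,0.06,0.06,0.06],"z":[-0.005,-0.015,-0.025,-0.025,-0.025,-0.025,-0.025,-0.025,-0.025],"rx":[0,0,0,0,0,0,0,0,0],"ry":[0,0,0,0,0,0,0,0,0],"rz":[0,0,0,0,0,0,0,0,0]}' > rows.txt && python3 -m jog rows.txt|egrep 'time|pos|wrist'; python3 m.py w9.png; python3 - <<'E'
import numpy as np
g=np.load("g.npy")
print("cols",*range(314,332))
for n,r in(("tooth",(137,140)),("tooth2",(134,137)),("finT",(142,144)),("finB",(157,161))): print(n,*g[r[0]:r[1],314:332].mean(0).round().astype(int))
print("tab",*g[115:128,303:312].mean(0).round().astype(int),"...",331,*g[115:128,331:341].mean(0).round().astype(int))
E
```

```text
eef_pos: [550.1, 72.3, 133.0]
wrist_force: [-4.8, 1.1, 9.3]
eef_pos: [550.4, 73.3, 133.0]
wrist_force: [-5.3, -0.4, 7.3]
time_s: 18.98
eef_pos: [542.4, 50.9, 141.7]
wrist_force: [0.6, 0.7, 0.9]
[607.9  28.  212.9]
cols 314 315 316 317 318 319 320 321 322 323 324 325 326 327 328 329 330 331
tooth 231 226 224 222 218 218 217 218 216 209 198 194 192 192 192 186 178 174
tooth2 221 220 218 211 204 200 200 197 193 189 190 192 192 192 188 181 170 168
finT 232 223 213 211 210 210 211 201 170 117 82 78 78 85 106 138 162 166
finB 237 236 232 229 229 232 234 229 201 140 89 75 75 82 103 140 167 175
tab 236 235 234 230 226 222 218 212 204 ... 331 203 202 202 202 202 203 203 198 181 159
```

View pics/w9.png

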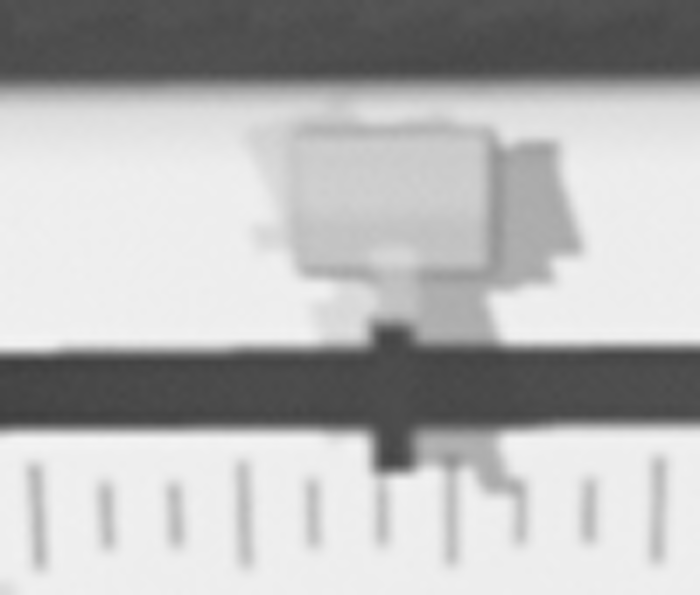

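The fin (about cols 372–412) is now in line with the tooth (375–415) to within about 0.3 mm. Next is the button.

Careful with the scale: shifts go in shares of 0.4 m and turns go in shares of pi rad. That gives: 50 mm / 400 = 0.125, 25 mm / 400 = 0.0625.

```bash
echo '{"jaw":[0,0,0,0,0,0,0,0],"x":[0,0,0,0,0,0,0,0],"y":[0,0,0.0625,0.125,0.125,0.125,0.125,0.125],"z":[-0.025,-0.05,-0.05,-0.05,-0.0425,-0.035,-0.035,-0.035],"rx":[0,0,0,0,0,0,0,0],"ry":[0,0,0,0,0,0,0,0],"rz":[0,0,0,0,0,0,0,0]}' > rows.txt && python3 -m jog rows.txt|egrep 'pos|wrist'; echo '{"jaw":[0,0,0,0,0,0],"x":[0,0,0,0,0,0],"y":[0,0,0,0,0,0],"z":[0.0025,0.005,0.0075,0.01,0.0125,0.0125],"rx":[0,0,0,0,0,0],"ry":[0,0,0,0,0,0],"rz":[0,0,0,0,0,0]}' > rows.txt && python3 -m jog rows.txt|egrep 'pos|wrist'
```

```text
eef_pos: [526.0, 4.3, 156.0]
wrist_force: [-0.4, -0.6, 0.4]
eef_pos: [525.8, 3.9, 150.7]
wrist_force: [0.1, -1.0, -0.1]
```

Scaled: 2 mm / 400 = 0.005, 1.4 mm / 400 = 0.0035.

```bash
echo '{"jaw":[0,0,0,0],"x":[0,0,0,0],"y":[0,0,0,0],"z":[0.0018,0.0035,0.005,0.005],"rx":[0,0,0,0],"ry":[0,0,0,0],"rz":[0,0,0,0]}' > rows.txt && python3 -m jog rows.txt|egrep 'pos|wrist'; echo '{"jaw":[0,0,0,0],"x":[0,0,0,0],"y":[0,0,0,0],"z":[0.0013,0.0025,0.0038,0.0038],"rx":[0,0,0,0],"ry":[0,0,0,0],"rz":[0,0,0,0]}' > rows.txt && python3 -m jog rows.txt|egrep 'pos|wrist'
```

```text
eef_pos: [525.8, 3.9, 149.0]
wrist_force: [-1.1, 0.8, 1.3]
eef_pos: [525.9, 3.8, 147.5]
wrist_force: [-1.1, 0.9, 3.5]
```

Scaled: 1.5 mm / 400 = 0.0038, 1 mm / 400 = 0.0025.

```bash
echo '{"jaw":[0,0,0,0],"x":[0,0,0,0],"y":[0,0,0,0],"z":[0.0013,0.0025,0.0038,0.0038],"rx":[0,0,0,0],"ry":[0,0,0,0],"rz":[0,0,0,0]}' > rows.txt && python3 -m jog rows.txt|egrep 'pos|wrist'; echo '{"jaw":[0,0,0],"x":[0,0,0],"y":[0,0,0],"z":[0.0013,0.0025,0.0025],"rx":[0,0,0],"ry":[0,0,0],"rz":[0,0,0]}' > rows.txt && python3 -m jog rows.txt|egrep 'pos|wrist'
```

```text
eef_pos: [525.8, 3.8, 145.9]
wrist_force: [-1.0, 1.5, 4.5]
eef_pos: [525.9, 3.8, 144.9]
wrist_force: [-1.6, 2.9, 5.2]
```

Scaled: 0.5 mm / 400 = 0.0013.

```bash
echo '{"jaw":[0,0],"x":[0,0],"y":[0,0],"z":[0.0013,0.0013],"rx":[0,0],"ry":[0,0],"rz":[0,0]}' > rows.txt && python3 -m jog rows.txt|egrep 'pos|wrist'
```

```text
eef_pos: [525.9, 3.8, 144.6]
wrist_force: [-2.1, 2.0, 6.5]
```

Scaled: 0.4 mm / 400 = 0.001.

```bash
echo '{"jaw":[0,0],"x":[0,0],"y":[0,0],"z":[0.001,0.001],"rx":[0,0],"ry":[0,0],"rz":[0,0]}' > rows.txt && python3 -m jog rows.txt|egrep 'pos|wrist'
```

```text
eef_pos: [525.9, 3.8, 144.6]
wrist_force: [-2.3, 2.7, 7.5]
```

Bottomed out at 144.6 mm with 7.5 N, so the button is fully down. I release it, rise straight up and check the pointer.

Scaled: -60 mm / 400 = -0.15, -50 mm / 400 = -0.125.

```bash
echo '{"jaw":[0,0,0,0,0,0,0,0,0,0],"x":[0,0,0,0,0,0,0,0,0,0],"y":[0,0,0,0,0,-0.075,-0.125,-0.125,-0.125,-0.125],"z":[-0.0025,-0.01,-0.025,-0.075,-0.15,-0.15,-0.15,-0.15,-0.15,-0.15],"rx":[0,0,0,0,0,0,0,0,0,0],"ry":[0,0,0,0,0,0,0,0,0,0],"rz":[0,0,0,0,0,0,0,0,0,0]}' > rows.txt && python3 -m jog rows.txt; python3 - <<'E'
from h import *
v=cam("wrist"); cv2.imwrite("pics/w10.png",cv2.resize(v[0][80:260,220:460],None,fx=3,fy=3,interpolation=cv2.INTER_CUBIC))
E
```

```text
time_s: 22.87
eef_pos: [541.8, 50.5, 203.1]
eef_rot: [0.001, 0.986, -0.169, -0.001]
wrist_force: [-0.0, -0.4, -0.4]
grip_width: -0.0
grip_force: 0.0
```

View pics/w10.png

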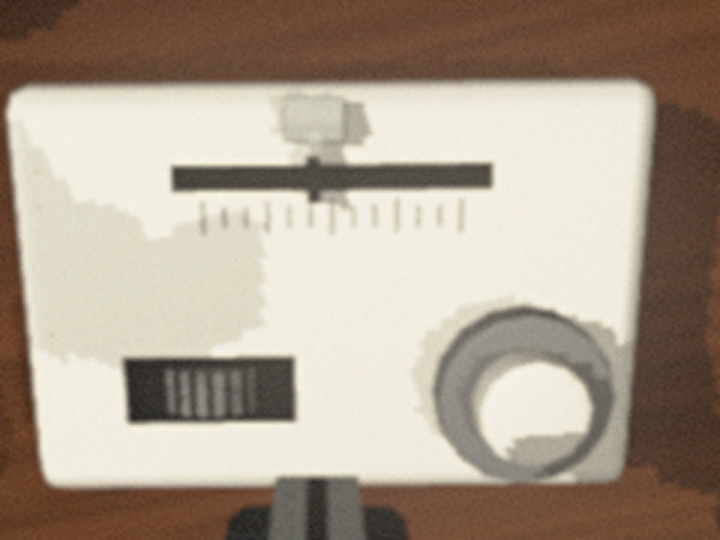

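The pointer (about (315,178)) stands in line with the tab's tooth (about (315,150)). The button is up and the tool is clear.

```bash
python3 -c "
from workcell import ctrl
print(ctrl.job_done())"
```

```text
the job is handed in; nothing more can be done
None
```

The pointer is in line with the tab's tooth to within about 0.4 mm by camera, the button was then pressed fully down and came back up, the peak force I read was about 11 N, and the job was handed in at about 23 s; no verdict was returned.

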